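# Shut the open drawer to free the locked one

## Task

The low blue-fronted two-drawer unit on the counter lets only one drawer open at a time, and one has been left out. Push that drawer fully home, then pull the other drawer out nearly to its stop, and leave the card terminal on the mat where it is.

Things in the scene. Friction and masses are not known exactly. Their poses are not given: they have to be found in the camera images.
- ajar_drawer (a joint): how far the drawer that was left out (left or right one of the unit) stands open, m: 0 = fully home, 0.12 = at its stop; starts 0.07 to 0.11. Slides with about 2 N of friction and stays where it is left. While it is more than about 6 mm open, a pin inside the unit locks the other drawer
- ajar_drawer_handle (a point): middle of the handle bar of the drawer left out: level round steel bar 10 mm thick, axis 56 mm above the counter, 76 mm clear between its two posts, 40 mm clear gap between bar and drawer front. x points square into the unit (the way it shuts), y along the bar, z up; it opens along -x. Drawer front 142 mm wide, 8 to 78 mm above the counter
- shut_drawer (a joint): how far the other drawer stands open, m: 0 = fully home (as at the start), 0.12 = at its stop. Locked, apart from some 6 mm of play, until the first drawer is home; then it slides with about 2 N of friction
- shut_drawer_handle (a point): middle of the handle bar of the other drawer, which starts shut: the same handle, with the same sizes and axes, as the first. The unit: grey, fixed, 300 mm wide, 220 mm deep, 86 mm high, drawers side by side with handle middles 148 mm apart sideways; a small note block lies on top of it towards the back
- card_terminal_mid (a point): middle of the dark card payment terminal, 155 x 70 x 26 mm, that lies flat and loose on the 8 mm thick printed mat to the left of the unit; this point is half-way up it, x along its length. It is only to be left alone

How it is judged:
By the outcome, as a careful person would: the job done as asked, in the order asked, and still so for the second after the job is handed in, with the robot touching nothing.
It also fails if it takes over 45 s, if anything falls off the work surface, if the arm or the gripper's body presses on something with over 40 N, if the wrist force passes 120 N, or if a joint passes its speed limit or range.

## Robot

A 6-joint arm with a two-finger parallel gripper is mounted at the origin on a cart in front of the work surface, level with it; the furniture and walls round the work are solid. World frame = base frame: x ahead of the robot, y to its left, z up, the work surface at z = 0. Lengths are in m, angles in rad, forces in N, time in s.
With the tool pointing down it reaches from about 0.275 to 0.85 m from the base axis. Payload 19 kg.
Tool frame: the origin (TCP) lies midway between the tips of the shut fingers; the grasp point (between the pads) lies 19 mm behind it (env.grip_depth is the distance from the TCP to the grasp point, in m); z points along the fingers, y is the line along which they close (so a half turn about z gives the same grasp; the last joint's range is limited). The gripper opens to 85 mm and grips with 20 to 120 N. Pads are 22 mm wide; open, the fingers measure 114 mm over their backs; the gripper's body (76 mm by 85 mm) begins 54 mm behind the grasp point. The pads swing forward as they close: fully open they stand 13 mm farther back than shut.
Start: joints at [-1.27, 0.15, 1.437, -0, 1.554, -0.134], TCP at [0.242, -0.521, 0.231] pointing down, gripper open.
Joint ranges: [-2.8, 2.8], [-0.68, 2.1], [0.12, 2.68], [-1.39, 4.53], [0.16, 2.79], [-2.81, 2.81]. Speed limits (rad/s): [1.89, 1.89, 2.22, 3.01, 3.01, 3.01].

## Interface

Orientations are given as [roll, pitch, yaw] about the fixed x, y, z axes, in that order (R = Rz(yaw) Ry(pitch) Rx(roll)).
In Python, from cell import readout, vision, workorder, env gives the robot as it stands.
- The arm moves only by the tool drive_tool, never from a script. Its argument "deltas" is a list of rows, each an object of numbers: "x", "y", "z": the shift along the tool's x, y, z in cm; "ax", "ay", "az": the turn, a rotation vector about the tool's x, y, z in rad. A call has 1 to 8 rows; each row is the pose to reach, as a shift and turn from the pose commanded when the call began, along the tool's axes at that moment; what a row does not reach only later rows make up. A row lasts 1/8 s, in which the tool goes at most 62.5 mm and 10.7 degrees, less where a joint would pass 70% of its speed; a pose out of reach is approached as far as the arm can. A call with a gripper value outside its range is refused whole. "grip" is the closure, from 0 (fully open) to 1 (shut), set as the call begins (left out, the last holds). The fingers move at their own pace and stop on an object; "grip_force" is the grip in N (left out, the last holds). Time passes only in rows, so rows that repeat a pose let the fingers close. It gives the time, the measured TCP pose, the force, the opening and the grip force at its end, in the units of the state.
- readout.observe(): the state, without advancing time (a new reading comes with each control period).
- vision.read_camera(name): name is "side" or "top"; returns a dict with "color" (400x640x3 uint8, blue, green, red), "intrinsics" (3x3 intrinsics, pixels), "distortion" ([k1, k2, p1, p2, k3] as OpenCV has them; the pictures are not rectified), "eye" and "attitude" of the camera in the world. Camera axes: x right, y down, z forward; pixel columns grow to the right and rows downward; lengths in m; the calibration is good to about 2 mm. A picture is of the moment at which its call begins. There is no depth.
- workorder.close_job(): hands the job in; it is judged then, once.
Trained networks look in the newest picture that a camera, given by its name, has taken for a name from the list of things; names that differ only in an ending like _2 or _b are one class to them, and where a whole thing is asked for, a point or a joint stands for the part that bears it (a point fixed in the world has none). Each returns a list of dicts, best first, with "confidence" (0 to 1); they miss things now and then, are a little off and sometimes report something else, mostly with a low value. They report only what shows in the picture. A call takes as long as a camera call.
- vision.recognise(camera, thing): "extent" ([centre column, centre row, width, height] in pixels, round what is visible of it).
- vision.cut_out(camera, thing): "region" (400x640 bool, what is visible of it) and "extent" ([centre column, centre row, width, height] in pixels, round what is visible of it).
The state is a dict: "time_s": time; "joints": joint angles; "dq": joint speeds; "joint_torque": joint torques, N m; "position": TCP position; "tcp_rot": TCP orientation; "contact_force": force on the tool from outside, world axes, zero at the start; "wrist_torque": the same for the moment, N m; "finger_gap": finger opening in m; "finger_force": force on a finger pad.
Only numpy, scipy, OpenCV 4.12 (cv2) and the standard library are available. Lean on these libraries where they do the work, as an engineer would, in place of code of your own. Each camera call takes 0.05 s, during which the arm holds its last target. There are 200 camera calls.

## Working session

There is one attempt and no reset: what is moved stays moved. The work goes in short steps, Python scripts to look and compute and a tool call to move; the robot and the scene stay as the last step left them, time stands still between calls to the robot, and variables do not carry over. Pictures are saved under pics/ and viewed, at most 10 in all, crops included, and the job is handed in when it is done.

Besides the shell and the picture viewer there is one more tool, called after ">>>" in YAML: its name, and indented under it one key for each argument. drive_tool: Moves the arm, as the interface text tells. Its arguments: {"type":"object","properties":{"deltas":{"type":"array","items":{"type":"object","properties":{"x":{"type":"number"},"y":{"type":"number"},"z":{"type":"number"},"ax":{"type":"number"},"ay":{"type":"number"},"az":{"type":"number"}}}},"grip":{"type":"number"},"grip_force":{"type":"number"}},"required":["deltas"]}

```bash
mkdir -p pics; python3 - <<'E'
from cell import readout, vision, workorder, env
import cv2,numpy as np
s=readout.observe();print(s['time_s'],s['position'],s['tcp_rot'],env.grip_depth)
for c in ('side','top'):
    r=vision.read_camera(c);cv2.imwrite(f'pics/{c}0.png',r['color'])
    print(c,r['intrinsics'],r['distortion'],r['eye'],r['attitude'])
    for t in ('ajar_drawer','shut_drawer','ajar_drawer_handle','shut_drawer_handle','card_terminal_mid'):
        print(t,[(np.round(d['extent']),round(d['confidence'],2)) for d in vision.recognise(c,t)])
E
```

```text
0.0 [ 0.24210623 -0.52125216  0.23065495] [-3.14032623e+00 -1.86298999e-04  4.34758157e-01] 0.0187
side [[403.00150151   0.         319.67784679]
 [  0.         403.00150151 190.31807452]
 [  0.           0.           1.        ]] [-0.00416542  0.          0.          0.          0.        ] [0.62327045 0.80020351 0.57844933] [-2.16738598 -0.01942215  3.09926277]
ajar_drawer [(array([316., 172.,  74.,  53.]), 0.75)]
shut_drawer [(array([290., 139.,  20.,  27.]), 0.53), (array([314., 174.,  72.,  53.]), 0.47)]
ajar_drawer_handle [(array([313., 174.,  72.,  51.]), 0.61)]
shut_drawer_handle [(array([288., 139.,  24.,  21.]), 0.6)]
card_terminal_mid [(array([350., 283.,  83.,  46.]), 0.83)]
top [[419.00396138   0.         321.72088402]
 [  0.         419.00396138 203.91949386]
 [  0.           0.           1.        ]] [-0.03421718  0.          0.          0.          0.        ] [0.45703712 0.0645238  0.92027918] [-2.98963008 -0.01313617 -1.55707186]
ajar_drawer [(array([386., 201.,  75.,  84.]), 0.91)]
shut_drawer [(array([448., 175.,  74.,  30.]), 0.61)]
ajar_drawer_handle [(array([385., 203.,  72.,  83.]), 0.7)]
shut_drawer_handle [(array([453., 175.,  71.,  32.]), 0.66)]
card_terminal_mid [(array([217., 228.,  42.,  70.]), 0.81)]
```

View pics/top0.png

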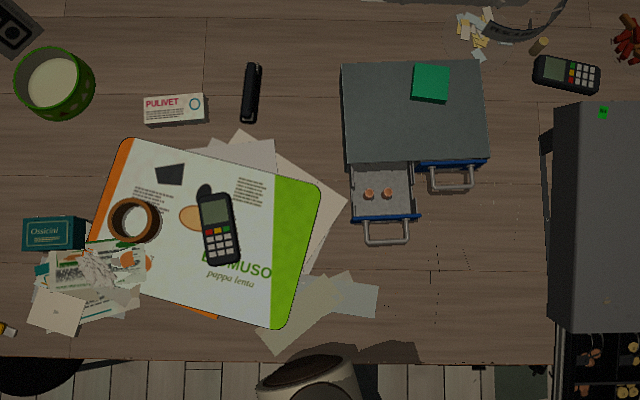

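View pics/side0.png

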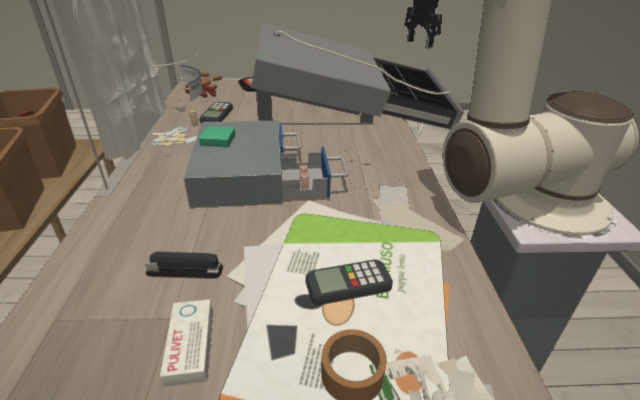

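```bash
python3 - <<'E'
import cv2
a=cv2.imread('pics/top0.png')[130:270,330:500]
cv2.imwrite('pics/top0c.png',cv2.resize(a,None,fx=4,fy=4,interpolation=cv2.INTER_CUBIC))
E
```

```text
(no output)
```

View pics/top0c.png

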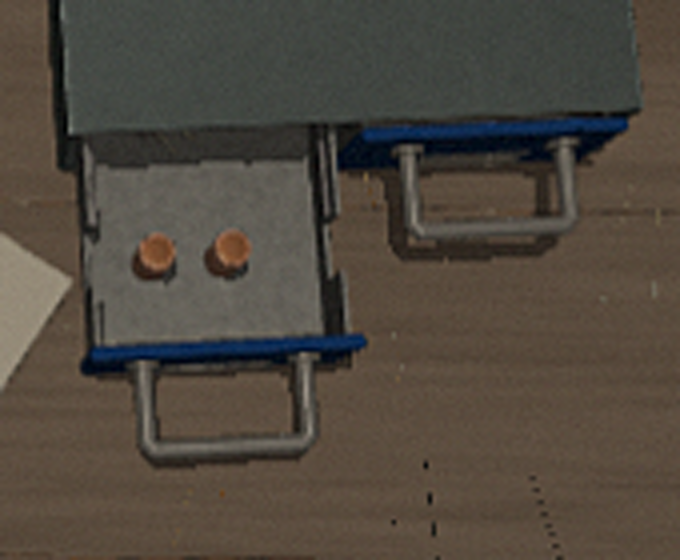

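The top view shows the left drawer open with its bar at about (367–407, 241). The right drawer is shut, with its bar at (434–473, 186), and the terminal is at (218, 228). A grey raised body stands on the right from column 550.

```bash
cat > h.py <<'E'
import cv2,numpy as np
from scipy.spatial.transform import Rotation as R
from cell import readout, vision, workorder, env
def ray(c,p):
    u=cv2.undistortPoints(np.array([[p]],float),c['intrinsics'],np.array(c['distortion']))[0,0]
    return R.from_euler('xyz',c['attitude']).apply([u[0],u[1],1])
def onz(c,p,z):
    d=ray(c,p);e=np.array(c['eye']);return e+d*(z-e[2])/d[2]
def proj(c,P):
    Rm=R.from_euler('xyz',c['attitude']).as_matrix().T
    return cv2.projectPoints(np.array([P],float),cv2.Rodrigues(Rm)[0],-Rm@np.array(c['eye']),c['intrinsics'],np.array(c['distortion']))[0].ravel()
E
python3 - <<'E'
from h import *
t=vision.read_camera('top');s=vision.read_camera('side')
f=lambda x,y:(330+x/4,130+y/4)
A=[onz(t,f(*p),.056) for p in ((150,450),(310,440))]
B=[onz(t,f(*p),.056) for p in ((415,230),(572,220))]
U=[onz(t,f(*p),.086) for p in ((70,132),(638,110))]
for n,P in zip('ABU',(A,B,U)):
    d=P[0]-P[1];print(n,np.round(P,4).tolist(),'mid',np.mean(P,0).round(4),'len',np.linalg.norm(d).round(4),'yaw',np.arctan2(-d[0],d[1]).round(4))
    print(' side px',[proj(s,p).round(1).tolist() for p in P])
# side-camera height check of the grey body: sticker in both
M=np.c_[ray(t,(603,111)),-ray(s,(264,32))];l=np.linalg.lstsq(M,np.array(s['eye'])-t['eye'],rcond=None)[0]
print(t['eye']+l[0]*M[:,0],s['eye']-l[1]*M[:,1])
for z in (.15,.3):print(z,[onz(t,p,z).round(3).tolist() for p in((553,101),(548,330),(542,140))])
a=R.from_euler('xyz',readout.observe()['tcp_rot']).as_matrix();print(a.round(3))
E
```

```text
A [[0.5106, -0.0405, 0.056], [0.5168, -0.1235, 0.056]] mid [ 0.5137 -0.082   0.056 ] len 0.0832 yaw 0.0756
 side px [[346.8, 173.6], [341.4, 157.0]]
B [[0.6284, -0.1812, 0.056], [0.6352, -0.2654, 0.056]] mid [ 0.6318 -0.2233  0.056 ] len 0.0845 yaw 0.0811
 side px [[299.0, 146.7], [296.6, 133.1]]
U [[0.6705, 0.0037, 0.086], [0.6878, -0.2912, 0.086]] mid [ 0.6792 -0.1437  0.086 ] len 0.2954 yaw 0.0584
 side px [[280.6, 173.0], [278.5, 119.8]]
[ 0.70818861 -0.38714821  0.30214467] [ 0.72383702 -0.38729156  0.30860745]
0.15 [[0.788, -0.398, 0.15], [0.35, -0.358, 0.15], [0.707, -0.369, 0.15]]
0.3 [[0.723, -0.308, 0.3], [0.371, -0.275, 0.3], [0.659, -0.285, 0.3]]
[[ 0.907  0.421 -0.   ]
 [ 0.421 -0.907  0.   ]
 [ 0.    -0.    -1.   ]]
```

```bash
python3 - <<'E'
from h import *
t=vision.read_camera('top');s=vision.read_camera('side')
def tri(a,b):
    M=np.c_[ray(t,a),-ray(s,b)];l=np.linalg.lstsq(M,np.array(s['eye'])-t['eye'],rcond=None)[0]
    p=t['eye']+l[0]*M[:,0];q=s['eye']-l[1]*M[:,1];return ((p+q)/2).round(3),np.linalg.norm(p-q).round(3)
print('near top far-x corner',tri((553,101),(264,28)),'near top low-x corner',tri((548,330),(389,78)))
def ony(p,y):
    d=ray(s,p);e=np.array(s['eye']);return (e+d*(y-e[1])/d[1]).round(3)
for y in (-.3,-.36):print(y,[ony(p,y).tolist() for p in((264,28),(389,78),(253,85),(384,110),(262,121),(370,122))])
a=s['color'][0:200,150:470]
cv2.imwrite('pics/sc.png',cv2.resize(a,None,fx=2.5,fy=2.5))
E
```

```text
near top far-x corner (array([ 0.711, -0.285,  0.34 ]), np.float64(0.008)) near top low-x corner (array([ 0.362, -0.333,  0.198]), np.float64(0.011))
-0.3 [[0.716, -0.3, 0.338], [0.375, -0.3, 0.209], [0.755, -0.3, 0.187], [0.379, -0.3, 0.113], [0.737, -0.3, 0.078], [0.417, -0.3, 0.075]]
-0.36 [[0.721, -0.36, 0.325], [0.362, -0.36, 0.189], [0.762, -0.36, 0.166], [0.365, -0.36, 0.088], [0.743, -0.36, 0.051], [0.405, -0.36, 0.048]]
```

View pics/sc.png

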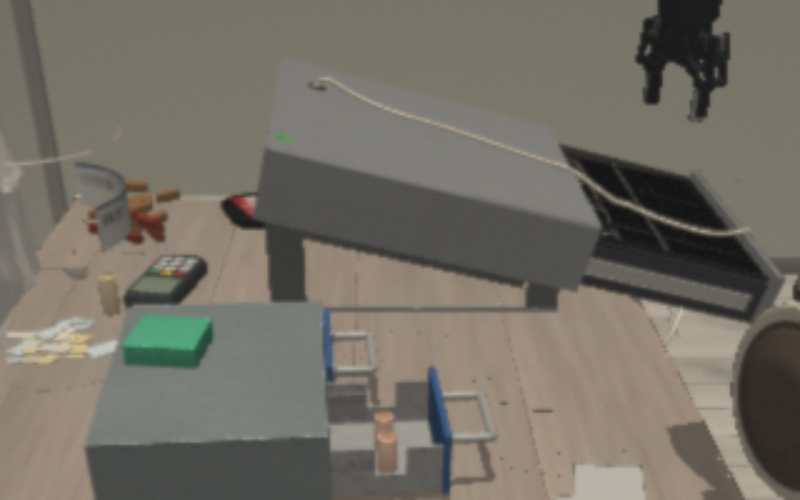

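The crop shows the grey body is a tilted box on legs. Its near top edge runs from (256, 60) to (389, 93) in the full side image. I'll triangulate that edge.

```bash
python3 - <<'E'
from h import *
t=vision.read_camera('top');s=vision.read_camera('side')
def tri(a,b):
    M=np.c_[ray(t,a),-ray(s,b)];l=np.linalg.lstsq(M,np.array(s['eye'])-t['eye'],rcond=None)[0]
    p=t['eye']+l[0]*M[:,0];q=s['eye']-l[1]*M[:,1];return ((p+q)/2).round(3),np.linalg.norm(p-q).round(3)
print(tri((553,101),(256,60)),tri((548,330),(389,93)))
p=np.array(readout.observe()['position']);a=R.from_euler('xyz',readout.observe()['tcp_rot']).as_matrix()
T=np.arctan2(.065,.998)
x=np.array([np.cos(T),np.sin(T),0]);y=np.array([-x[1],x[0],0])
A=np.array([.5137,-.082,.056])
for n,g in (('above A',A+[0,0,.15]),):
    print(n,g,(a.T@(g-p)*100).round(2))
print('via',(a.T@(np.array([.30,-.25,.40])-p)*100).round(2))
E
```

```text
(array([ 0.747, -0.341,  0.244]), np.float64(0.001)) (array([ 0.352, -0.363,  0.141]), np.float64(0.007))
above A [ 0.5137 -0.082   0.206 ] [ 43.14 -28.42   2.53]
via [ 16.68 -22.19 -16.87]
```

>>> drive_tool:
  deltas:
    - {"z": -6}
    - {"z": -12}
    - {"z": -17,"x": 3,"y": -2,"az": -0.1}
    - {"x": 8,"y": -5,"z": -17,"az": -0.25}
    - {"x": 13,"y": -8.5,"z": -17,"az": -0.4}
    - {"x": 18,"y": -12,"z": -17,"az": -0.55}
    - {"x": 23,"y": -15,"z": -17,"az": -0.7}
    - {"x": 28,"y": -18.5,"z": -17,"az": -0.85}
  grip: 0.5

```text
validation failed for argument at $.de...
```

```bash
cat >> h.py <<'E'
T=np.arctan2(.065,.998)
X=np.array([np.cos(T),np.sin(T),0]);Y=np.array([-X[1],X[0],0])
A=np.array([.5137,-.082,.056]);B=np.array([.6318,-.2233,.056])
def togo(g):
    s=readout.observe();p=np.array(s['position']);a=R.from_euler('xyz',s['tcp_rot']).as_matrix()
    W=np.c_[Y,X,[0,0,-1]]
    print('t',s['time_s'],'pos',p.round(4),'gap',s['finger_gap'],'F',np.round(s['contact_force'],1),'\n cm',(a.T@(np.array(g)-p)*100).round(2),'turn',R.from_matrix(a.T@W).as_rotvec().round(3))
E
python3 -c "
from h import *
togo(A+[0,0,.1])"
```

```text
t 0.9 pos [ 0.2422 -0.5215  0.2313] gap 0.08555469239773394 F [-0.1 -0.1 -0.8] 
 cm [ 43.14 -28.42   7.53] turn [-0.    -0.    -1.201]
```

>>> drive_tool:
  deltas:
    - {"x": 0,"y": 0,"z": -6,"ax": 0,"ay": 0,"az": 0}
    - {"x": 0,"y": 0,"z": -12,"ax": 0,"ay": 0,"az": 0}
    - {"x": 3,"y": -2,"z": -17,"ax": 0,"ay": 0,"az": -0.1}
    - {"x": 8,"y": -5,"z": -17,"ax": 0,"ay": 0,"az": -0.25}
    - {"x": 13,"y": -8.5,"z": -17,"ax": 0,"ay": 0,"az": -0.4}
    - {"x": 18,"y": -12,"z": -17,"ax": 0,"ay": 0,"az": -0.55}
    - {"x": 23,"y": -15,"z": -17,"ax": 0,"ay": 0,"az": -0.7}
    - {"x": 28,"y": -18.5,"z": -17,"ax": 0,"ay": 0,"az": -0.85}
  grip: 0.5

```text
time_s: 1.9
position: [0.4189, -0.2341, 0.4014]
tcp_rot: [3.141, 0.0, 1.289]
contact_force: [1.0, 0.3, -0.3]
finger_gap: 0.043
finger_force: 0.0
```

```bash
python3 -c "
from h import *
togo(A+[0,0,.1])"
```

```text
t 1.9 pos [ 0.4189 -0.2341  0.4014] gap 0.04300550536420191 F [ 1.   0.3 -0.3] 
 cm [17.24  4.88 24.54] turn [ 0.     0.    -0.346]
```

>>> drive_tool:
  deltas:
    - {"x": 4,"y": 1.2,"z": 0,"ax": 0,"ay": 0,"az": -0.1}
    - {"x": 8,"y": 2.4,"z": 3,"ax": 0,"ay": 0,"az": -0.2}
    - {"x": 12,"y": 3.6,"z": 7,"ax": 0,"ay": 0,"az": -0.3}
    - {"x": 15.5,"y": 4.6,"z": 11,"ax": 0,"ay": 0,"az": -0.346}
    - {"x": 17.2,"y": 4.9,"z": 16,"ax": 0,"ay": 0,"az": -0.346}
    - {"x": 17.2,"y": 4.9,"z": 21,"ax": 0,"ay": 0,"az": -0.346}
    - {"x": 17.2,"y": 4.9,"z": 24.5,"ax": 0,"ay": 0,"az": -0.346}
    - {"x": 17.2,"y": 4.9,"z": 24.5,"ax": 0,"ay": 0,"az": -0.346}
  grip: 0.5

```text
time_s: 2.9
position: [0.5127, -0.0842, 0.1545]
tcp_rot: [-3.138, -0.002, 1.631]
contact_force: [0.7, -0.4, -0.2]
finger_gap: 0.0427
finger_force: 0.0
```

```bash
python3 - <<'E'
from h import *
togo(A+[0,0,-.019])
t=vision.read_camera('top');s=vision.read_camera('side')
for n,c,(u,v) in (('t',t,(387,215)),('s',s,(330,150))):
    a=c['color'][v-50:v+50,u-65:u+65].copy()
    a=cv2.resize(a,None,fx=4,fy=4,interpolation=cv2.INTER_CUBIC)
    for P in (A+.042*Y,A-.042*Y,B+.042*Y,B-.042*Y):
        q=(proj(c,P)-[u-65,v-50])*4;cv2.circle(a,tuple(int(k) for k in q),3,(0,0,255),-1)
    globals()['i'+n]=a
cv2.imwrite('pics/ab.png',np.vstack([it,is_])[:800] if 0 else np.hstack([cv2.resize(it,(395,304)),cv2.resize(globals()['is'],(395,304))]))
E
```

```text
t 2.9 pos [ 0.5127 -0.0842  0.1545] gap 0.042663506386403365 F [ 0.7 -0.4 -0.2] 
 cm [ 0.19  0.16 11.75] turn [-0.004 -0.002 -0.005]
```

View pics/ab.png

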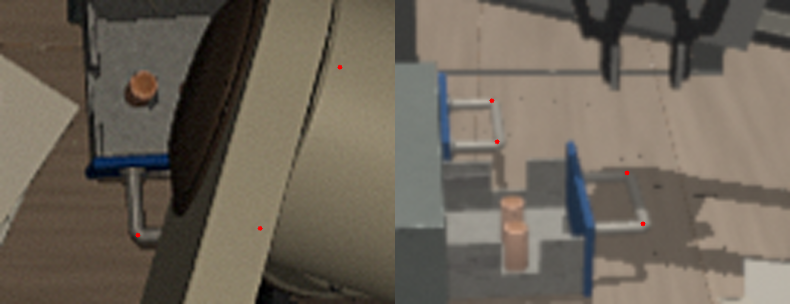

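Both views show the projected bar points (red) sitting on the bars, with the fingers standing either side of the open drawer's bar. I'll go down onto it.

>>> drive_tool:
  deltas:
    - {"x": 0.2,"y": 0.1,"z": 3,"ax": 0,"ay": 0,"az": 0}
    - {"x": 0.2,"y": 0.1,"z": 6,"ax": 0,"ay": 0,"az": 0}
    - {"x": 0.2,"y": 0.1,"z": 9,"ax": 0,"ay": 0,"az": 0}
    - {"x": 0.2,"y": 0.1,"z": 11.5,"ax": 0,"ay": 0,"az": 0}
    - {"x": 0.2,"y": 0.1,"z": 11.7,"ax": 0,"ay": 0,"az": 0}
    - {"x": 0.2,"y": 0.1,"z": 11.7,"ax": 0,"ay": 0,"az": 0}

```text
time_s: 3.75
position: [0.5156, -0.0828, 0.0411]
tcp_rot: [3.14, 0.001, 1.631]
contact_force: [0.3, -0.5, 0.3]
finger_gap: 0.0426
finger_force: 0.0
```

>>> drive_tool:
  deltas:
    - {"x": 0,"y": 0,"z": 0,"ax": 0,"ay": 0,"az": 0}
    - {"x": 0,"y": 0,"z": 0,"ax": 0,"ay": 0,"az": 0}
    - {"x": 0,"y": 0,"z": 0,"ax": 0,"ay": 0,"az": 0}
    - {"x": 0,"y": 0,"z": 0,"ax": 0,"ay": 0,"az": 0}
  grip: 1
  grip_force: 30

```text
time_s: 4.25
position: [0.5151, -0.0827, 0.0403]
tcp_rot: [3.14, 0.0, 1.631]
contact_force: [-1.9, 0.5, 7.8]
finger_gap: 0.0088
finger_force: 29.3
```

```bash
python3 -c "
from h import *
togo(A+.1086*X+[0,0,-.019])"
```

```text
t 4.25 pos [ 0.5151 -0.0827  0.0403] gap 0.00876663087832195 F [-1.9  0.5  7.8] 
 cm [ 0.13 10.72  0.35] turn [ 0.001  0.    -0.005]
```

>>> drive_tool:
  deltas:
    - {"x": 0,"y": 1,"z": 0,"ax": 0,"ay": 0,"az": 0}
    - {"x": 0,"y": 2.5,"z": 0,"ax": 0,"ay": 0,"az": 0}
    - {"x": 0,"y": 4,"z": 0,"ax": 0,"ay": 0,"az": 0}
    - {"x": 0,"y": 5.5,"z": 0,"ax": 0,"ay": 0,"az": 0}
    - {"x": 0,"y": 7,"z": 0,"ax": 0,"ay": 0,"az": 0}
    - {"x": 0,"y": 8.5,"z": 0,"ax": 0,"ay": 0,"az": 0}
    - {"x": 0,"y": 9.5,"z": 0,"ax": 0,"ay": 0,"az": 0}
    - {"x": 0,"y": 10,"z": 0,"ax": 0,"ay": 0,"az": 0}

```text
time_s: 5.25
position: [0.6153, -0.0762, 0.0403]
tcp_rot: [3.14, -0.0, 1.631]
contact_force: [-2.4, 3.0, 7.7]
finger_gap: 0.0089
finger_force: 29.8
```

>>> drive_tool:
  deltas:
    - {"x": 0,"y": 0.2,"z": 0,"ax": 0,"ay": 0,"az": 0}
    - {"x": 0,"y": 0.4,"z": 0,"ax": 0,"ay": 0,"az": 0}
    - {"x": 0,"y": 0.4,"z": 0,"ax": 0,"ay": 0,"az": 0}

```text
time_s: 5.62
position: [0.6191, -0.076, 0.0403]
tcp_rot: [3.14, -0.0, 1.631]
contact_force: [0.7, 3.5, 5.4]
finger_gap: 0.0086
finger_force: 29.5
```

```bash
python3 -c "
from h import *
togo(A+.1086*X+[0,0,-.019])"
```

```text
t 5.625 pos [ 0.6191 -0.076   0.0403] gap 0.008644082411701028 F [0.7 3.5 5.4] 
 cm [0.09 0.3  0.33] turn [ 0.002 -0.    -0.005]
```

Moving freely so far, so I'll keep pushing in small steps until it meets the stop.

>>> drive_tool:
  deltas:
    - {"x": 0,"y": 0.2,"z": 0,"ax": 0,"ay": 0,"az": 0}
    - {"x": 0,"y": 0.3,"z": 0,"ax": 0,"ay": 0,"az": 0}
    - {"x": 0,"y": 0.3,"z": 0,"ax": 0,"ay": 0,"az": 0}

```text
time_s: 6.0
position: [0.6217, -0.0758, 0.0403]
tcp_rot: [3.141, -0.0, 1.631]
contact_force: [-3.2, 2.6, 8.2]
finger_gap: 0.0087
finger_force: 29.8
```

>>> drive_tool:
  deltas:
    - {"x": 0,"y": 0.2,"z": 0,"ax": 0,"ay": 0,"az": 0}
    - {"x": 0,"y": 0.2,"z": 0,"ax": 0,"ay": 0,"az": 0}

```text
time_s: 6.25
position: [0.6219, -0.0758, 0.0402]
tcp_rot: [-3.138, -0.001, 1.631]
contact_force: [-21.7, 1.4, 18.8]
finger_gap: 0.0085
finger_force: 31.2
```

>>> drive_tool:
  deltas:
    - {"x": 0,"y": -0.2,"z": 0,"ax": 0,"ay": 0,"az": 0}
    - {"x": 0,"y": -0.2,"z": 0,"ax": 0,"ay": 0,"az": 0}
    - {"x": 0,"y": -0.2,"z": 0,"ax": 0,"ay": 0,"az": 0}
    - {"x": 0,"y": -0.2,"z": 0,"ax": 0,"ay": 0,"az": 0}
  grip: 0.52

```text
time_s: 6.75
position: [0.6215, -0.0761, 0.0392]
tcp_rot: [-3.142, -0.0, 1.631]
contact_force: [0.3, 1.0, 0.5]
finger_gap: 0.041
finger_force: 0.0
```

>>> drive_tool:
  deltas:
    - {"x": 0,"y": 0,"z": -3,"ax": 0,"ay": 0,"az": 0}
    - {"x": 0,"y": 0,"z": -7,"ax": 0,"ay": 0,"az": 0}
    - {"x": 0,"y": 0,"z": -10,"ax": 0,"ay": 0,"az": 0}
    - {"x": -4,"y": 0,"z": -10,"ax": 0,"ay": 0,"az": 0}
    - {"x": -8,"y": 0,"z": -10,"ax": 0,"ay": 0,"az": 0}
    - {"x": -12,"y": 0,"z": -10,"ax": 0,"ay": 0,"az": 0}
    - {"x": -12.8,"y": 0,"z": -10,"ax": 0,"ay": 0,"az": 0}
    - {"x": -12.8,"y": 0,"z": -10,"ax": 0,"ay": 0,"az": 0}

```text
time_s: 7.75
position: [0.629, -0.2039, 0.139]
tcp_rot: [-3.141, -0.0, 1.63]
contact_force: [0.6, 0.7, 0.3]
finger_gap: 0.0406
finger_force: 0.0
```

```bash
python3 - <<'E'
from h import *
togo(B+.02*Y+[0,0,-.017])
t=vision.read_camera('top');s=vision.read_camera('side')
a=cv2.resize(s['color'][60:200,180:380],(500,350),interpolation=cv2.INTER_CUBIC)
b=cv2.resize(t['color'][50:260,320:500],(300,350))
cv2.imwrite('pics/b.png',np.hstack([a,b]))
E
```

```text
t 7.75 pos [ 0.629  -0.2039  0.139 ] gap 0.04060013051997213 F [0.6 0.7 0.3] 
 cm [ 0.04  0.16 10.  ] turn [-0.    -0.    -0.006]
```

View pics/b.png

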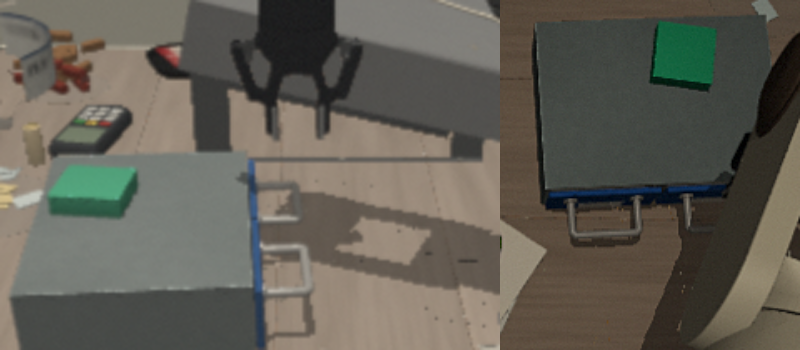

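Both views show the left drawer home, flush with the right one, and the fingers above the right bar. I'll go down, grip and pull.

>>> drive_tool:
  deltas:
    - {"x": 0,"y": 0.1,"z": 3,"ax": 0,"ay": 0,"az": 0}
    - {"x": 0,"y": 0.1,"z": 6,"ax": 0,"ay": 0,"az": 0}
    - {"x": 0,"y": 0.1,"z": 8.5,"ax": 0,"ay": 0,"az": 0}
    - {"x": 0,"y": 0.1,"z": 9.9,"ax": 0,"ay": 0,"az": 0}
    - {"x": 0,"y": 0.1,"z": 9.9,"ax": 0,"ay": 0,"az": 0}

```text
time_s: 8.48
position: [0.6299, -0.203, 0.0398]
tcp_rot: [-3.141, -0.001, 1.632]
contact_force: [-0.5, 0.1, -0.1]
finger_gap: 0.0409
finger_force: 0.0
```

>>> drive_tool:
  deltas:
    - {"x": 0,"y": 0,"z": 0,"ax": 0,"ay": 0,"az": 0}
    - {"x": 0,"y": 0,"z": 0,"ax": 0,"ay": 0,"az": 0}
    - {"x": 0,"y": 0,"z": 0,"ax": 0,"ay": 0,"az": 0}
    - {"x": 0,"y": 0,"z": 0,"ax": 0,"ay": 0,"az": 0}
  grip: 1
  grip_force: 30

```text
time_s: 8.98
position: [0.63, -0.2039, 0.0415]
tcp_rot: [3.141, 0.0, 1.631]
contact_force: [-6.2, 0.3, 6.3]
finger_gap: 0.0086
finger_force: 29.4
```

>>> drive_tool:
  deltas:
    - {"x": 0,"y": -0.5,"z": 0,"ax": 0,"ay": 0,"az": 0}
    - {"x": 0,"y": -1,"z": 0,"ax": 0,"ay": 0,"az": 0}
    - {"x": 0,"y": -1.5,"z": 0,"ax": 0,"ay": 0,"az": 0}

```text
time_s: 9.35
position: [0.6156, -0.2048, 0.0415]
tcp_rot: [3.139, 0.001, 1.631]
contact_force: [2.4, 1.3, 5.0]
finger_gap: 0.0086
finger_force: 29.7
```

Unlocked and sliding at about 2 N.

>>> drive_tool:
  deltas:
    - {"x": 0,"y": -1.3,"z": 0,"ax": 0,"ay": 0,"az": 0}
    - {"x": 0,"y": -2.8,"z": 0,"ax": 0,"ay": 0,"az": 0}
    - {"x": 0,"y": -4.3,"z": 0,"ax": 0,"ay": 0,"az": 0}
    - {"x": 0,"y": -5.8,"z": 0,"ax": 0,"ay": 0,"az": 0}
    - {"x": 0,"y": -7.3,"z": 0,"ax": 0,"ay": 0,"az": 0}
    - {"x": 0,"y": -8.6,"z": 0,"ax": 0,"ay": 0,"az": 0}
    - {"x": 0,"y": -9.5,"z": 0,"ax": 0,"ay": 0,"az": 0}
    - {"x": 0,"y": -9.9,"z": 0,"ax": 0,"ay": 0,"az": 0}

```text
time_s: 10.35
position: [0.5163, -0.2112, 0.0415]
tcp_rot: [3.14, 0.001, 1.63]
contact_force: [2.8, -1.0, 6.2]
finger_gap: 0.0088
finger_force: 29.9
```

>>> drive_tool:
  deltas:
    - {"x": 0,"y": 0,"z": 0,"ax": 0,"ay": 0,"az": 0}
    - {"x": 0,"y": 0,"z": 0,"ax": 0,"ay": 0,"az": 0}

```text
time_s: 10.6
position: [0.5164, -0.2112, 0.0415]
tcp_rot: [3.14, 0.001, 1.631]
contact_force: [-1.0, -1.1, 8.8]
finger_gap: 0.0086
finger_force: 30.1
```

Open by about 0.114 m. Now I'll release and lift clear.

>>> drive_tool:
  deltas:
    - {"x": 0,"y": 0,"z": 0,"ax": 0,"ay": 0,"az": 0}
    - {"x": 0,"y": 0,"z": 0,"ax": 0,"ay": 0,"az": 0}
    - {"x": 0,"y": 0,"z": 0,"ax": 0,"ay": 0,"az": 0}
    - {"x": 0,"y": 0,"z": 0,"ax": 0,"ay": 0,"az": 0}
  grip: 0.52

```text
time_s: 11.1
position: [0.5162, -0.2106, 0.0402]
tcp_rot: [-3.141, -0.0, 1.631]
contact_force: [-0.2, -0.5, -0.3]
finger_gap: 0.041
finger_force: 0.0
```

>>> drive_tool:
  deltas:
    - {"x": 0,"y": 0,"z": -2,"ax": 0,"ay": 0,"az": 0}
    - {"x": 0,"y": 0,"z": -5,"ax": 0,"ay": 0,"az": 0}
    - {"x": 0,"y": 0,"z": -10,"ax": 0,"ay": 0,"az": 0}
    - {"x": 0,"y": 0,"z": -15,"ax": 0,"ay": 0,"az": 0}
    - {"x": 0,"y": -4,"z": -20,"ax": 0,"ay": 0,"az": 0}
    - {"x": 0,"y": -9,"z": -22,"ax": 0,"ay": 0,"az": 0}
    - {"x": 0,"y": -14,"z": -22,"ax": 0,"ay": 0,"az": 0}
    - {"x": 0,"y": -14,"z": -22,"ax": 0,"ay": 0,"az": 0}

```text
time_s: 12.1
position: [0.3746, -0.2191, 0.2611]
tcp_rot: [3.14, 0.001, 1.629]
contact_force: [0.1, 0.1, 1.1]
finger_gap: 0.0413
finger_force: 0.0
```

```bash
python3 - <<'E'
from h import *
t=vision.read_camera('top');s=vision.read_camera('side')
cv2.imwrite('pics/e.png',np.vstack([t['color'][40:300,60:560],s['color'][60:320,150:650] if 0 else s['color'][60:320,140:640]]))
E
```

```text
(no output)
```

View pics/e.png

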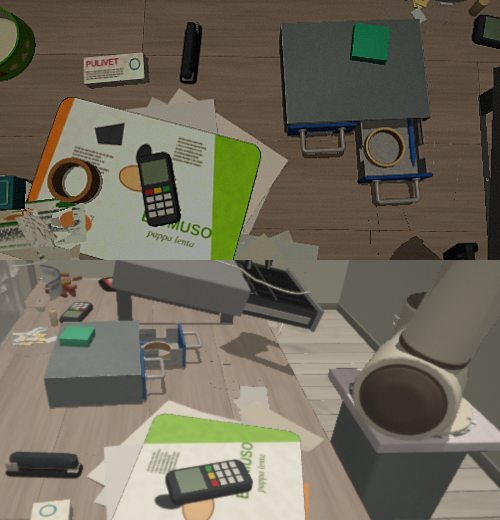

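The picture shows the left drawer shut (bar near crop (322, 150)) and the right one out (bar near crop (397, 198)). The terminal hasn't moved and the arm is clear, so I'm handing in.

```bash
python3 -c "
from cell import workorder
print(workorder.close_job())"
```

```text
the job is handed in; nothing more can be done
None
```

The left drawer is pushed home against its stop, the right drawer is out about 114 mm of its 120 mm, the card terminal was not touched, and the job was handed in at about 12 s.

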